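Set the clamped tweezers to the gauge stud

ROBOT

A 6-joint arm with a two-finger parallel gripper is mounted at the origin on the work surface. World frame = base frame: x ahead of the robot, y to its left, z up, the work surface at z = 0. Lengths are in m, angles in rad, forces in N, time in s.
With the tool pointing down it reaches from about 0.35 to 0.775 m from the base axis. Payload 5.5 kg.
Tool frame: the origin (TCP) lies at the very end of the fingers, on their centre line; the grasp point (between the pads) lies 19 mm behind it; z points along the fingers, y is the line along which they close (so a half turn about z gives the same grasp; the last joint's range is limited). The gripper opens to 85 mm and grips with 20 to 120 N. Pads are 22 mm wide; open, the fingers measure 114 mm over their backs; the gripper's body (76 mm by 85 mm) begins 54 mm behind the grasp point. The pads swing forward as they close: fully open they stand 13 mm farther back than shut.
Start: joints at [1.129, 0.313, 0.046, 1.304, 0, 1.431], TCP at [0.171, 0.549, 0.231] pointing down, gripper open.
Joint ranges: [-2.76, 2.76], [-0.86, 1.69], [-1.03, 1.26], [-2.2, 2.34], [-1.47, 1.5], [-3.14, 3.14]. Speed limits (rad/s): [2.57, 2.57, 3.14, 3.14, 3.14, 3.14].

INTERFACE

Orientations are given as a unit quaternion [w, x, y, z].
In Python, from workcell import env gives the robot as it stands. The module is installed in compiled form; this text tells all that it offers.
- The arm moves only by the tool jog_arm, never from a script. Its arguments are lists of equal length, an entry for each row: "gripper": the opening, from 0 (shut) to 1 (fully open); "offset": the shift along the world's x, y, z in cm, a list of three; "twist": the turn about the world's z in degrees. In form: {"gripper": [gripper, ...], "offset": [[dx, dy, dz], ...], "twist": [twist, ...]}. A call has exactly 8 rows; each row is the pose to reach, as a shift and turn from the pose commanded when the call began; what a row does not reach only later rows make up. A row lasts 1/8 s, in which the tool goes at most 62.5 mm and 10.7 degrees, less where a joint would pass 70% of its speed; a pose out of reach is approached as far as the arm can. A call with a gripper value outside its range is refused whole. The fingers move at their own pace and stop on an object; "squeeze" is the grip in N (left out, the last holds). Time passes only in rows, so rows that repeat a pose let the fingers close, or fill a call up. It gives the time, the measured TCP pose, the force, the opening and the grip force at its end, in the units of the state.
- env.get_state(): the state, without advancing time (a new reading comes with each control period).
- env.read_camera(name): name is "scene" or "top" or "wrist"; returns a dict with "image" (400x640x3 uint8, red, green, blue), "z_map" (400x640 float32, m along the optical axis (not along the pixel's ray), 0 where there is no reading), "fovy" (degrees; the focal length in pixels is half the picture's height over the tangent of half this angle, whatever the lens; pixels are square), "cx", "cy" (the principal point, pixels), "cam_to_world" (4x4, takes a point from camera to world coordinates). Camera axes: x right, y up, looking along -z (the intrinsics and any distortion apply to the point x, -y, -z); pixel columns grow to the right and rows downward; lengths in m; the calibration is good to about 2 mm. A picture is of the moment at which its call begins.
- env.hand_in(): hands the job in; it is judged then, once.
The state is a dict: "clock": time; "joint_pos": joint angles; "qvel": joint speeds; "tau": joint torques, N m; "tcp_pos": TCP position; "orientation": TCP orientation; "wrist_force": force on the tool from outside, world axes, zero at the start; "ft_torque": the same for the moment, N m; "finger_gap": finger opening in m; "grip_force": force on a finger pad.
Only numpy, scipy, OpenCV 4.12 (cv2) and the standard library are available. Lean on these libraries where they do the work, as an engineer would, in place of code of your own. Each camera call takes 0.05 s, during which the arm holds its last target. There are 200 camera calls.

TASK

The crucible beside the clamped sprung tweezers is in the way: nest it upright into its twin on the soldering board and let go of it. Then take the tweezers by their two finger plates and squeeze until the gap between the tips equals the width of the gauge pin standing under them. Finish while still squeezing, holding that gap steady, and leave the studs and the other things on the bench where they are.

Things in the scene. Friction and masses are not known exactly. Their poses are not given: they have to be found in the camera images.
- stand: fixed steel third-hand stand, base 75 x 66 x 12 mm, clamp head to 67 mm high, that clamps sprung steel tweezers level by their butt. Origin on the table at z = 0 straight below the tweezers' hinges; its x axis runs level from the butt to the tips, y to the left-hand blade, z up. The base reaches from x = -58 to +18 mm.
- squeeze (a point): point fixed to the stand, on the tweezers' centre line 55 mm above the table, 115 mm from the stand's origin along its x: midway between the two finger plates, where the tweezers are squeezed along the stand's y. The plates are 26 mm long (along x), 18 mm high; measured over their outer faces they stand 43 mm apart at rest. Axes as the stand's. Nothing but the table lies below.
- blade_left (a joint): rad, angle by which the left blade (+y side of the stand) is pressed in: 0 at rest (open), up to 0.1. Each blade springs on its own hinge 4 mm beside the stand's origin, 165 mm from hinge to tip; at the plate it takes 3 N to start it moving and about 9 N at 0.08 rad; let go, it springs open.
- blade_right (a joint): rad, the same for the right blade (-y side). Tip gap = 34 mm - 165 mm x (blade_left + blade_right): each mm by which the plates are pinched together closes the gap by 1.43 mm.
- tip_left (a point): inner face of the left blade's tip, 55 mm above the table. The distance between tip_left and tip_right is the tip gap: 34 mm at rest. The tips are 6 mm high, blades 2.5 mm thick.
- tip_right (a point): inner face of the right blade's tip.
- spot (a point): point fixed to the stand on the table, straight below the tips on the centre line, where the gauge stud in use stands (its axis).
- stud_small: loose steel gauge stud, upright: round foot 26 mm across and 12 mm high, on it a pin 8 mm in diameter; 42 mm high in all. Origin at the centre of its underside. One of the three studs stands under the tips (within 3 mm of spot), the other two stand aside on the table; which one varies.
- stud_medium: like stud_small, with a pin 15 mm in diameter.
- stud_large: like stud_small, with a pin 22 mm in diameter.
- crucible_mid (a point): half-way up, on the axis, of the loose white ceramic crucible that stands upright on the table beside the finger plates, on the right-hand (-y) side of the tweezers. A round tapered cup 62 mm high, 58 mm across the rim, 36 mm across the foot, wall 3 mm, with a 28 mm thick bottom (inside depth 34 mm); 120 g. z is its axis, up.
- crucible_base_mid (a point): the same point of its twin of exactly the same shape, which stands loose and upright on the soldering board. Nested, the upper crucible stands on the inside bottom of the lower one, so its middle is 28 mm above the lower one's and its rim 28 mm above the lower rim.
- crucible: the same crucible as crucible_mid, origin at the centre of its underside.
- board: fixed pale soldering board lying on the table, 120 x 100 x 16 mm, origin at the centre of its underside, z up. Its top is 16 mm above the table.
- jar: bystander: loose glass jar, 60 mm across, 85 mm high, origin under its centre.
- jar_lid: bystander: loose white jar lid, 44 mm across, 10 mm high, lying on the table, origin under its centre.
- pliers: bystander: loose pliers lying flat, 130 mm long, 12 mm high, origin at the pivot, x to the jaws.
- hammer: bystander: loose hammer lying on the table, 240 mm long.
- dish: bystander: loose copper bowl, 70 mm across, 22 mm high, origin under its centre.
- screwdriver: bystander: loose red-handled screwdriver lying on the table, 190 mm long.

How it is judged:
By the outcome, as a careful person would: the job done as asked, in the order asked, and still so for the second after the job is handed in, while the arm keeps its last pose, push and grip.
It also fails if it takes over 51 s, if anything falls off the work surface, if the arm or the gripper's body presses on something with over 40 N, if the wrist force passes 120 N, or if a joint passes its speed limit or range.

## Working session

There is one attempt and no reset: what is moved stays moved. The work goes in short steps, Python scripts to look and compute and a tool call to move; the robot and the scene stay as the last step left them, time stands still between calls to the robot, and variables do not carry over. Pictures are saved under pics/ and viewed, at most 10 in all, crops included, and the job is handed in when it is done.

Besides the shell and the picture viewer there is one more tool, called after "Call:" by a JSON object that holds its "fn" and its "kwargs", one argument or row to a line. jog_arm: Moves the arm, as the interface text tells. Its arguments: {"type":"object","properties":{"gripper":{"type":"array"},"offset":{"type":"array"},"twist":{"type":"array"},"squeeze":{"type":"number"}},"required":["gripper","offset","twist"]}

```bash
mkdir -p pics; cat > h.py <<'E'
import numpy as np, cv2
from workcell import env
def cam(n,save=None):
    c=env.read_camera(n)
    if save: cv2.imwrite('pics/'+save,c['image'][:,:,::-1])
    im=c['image'];z=c['z_map'];H,W=z.shape
    f=H/2/np.tan(np.radians(c['fovy'])/2)
    u,v=np.meshgrid(np.arange(W),np.arange(H))
    P=np.stack([(u-c['cx'])/f*z,-(v-c['cy'])/f*z,-z,np.ones_like(z)],-1)@np.array(c['cam_to_world']).T
    P=P[...,:3].copy(); P[z==0]=np.nan
    return c,im,P
E
python3 - <<'E'
from h import *
for n in('top','scene'):
    c,im,P=cam(n,n+'0.png')
    np.savez('/tmp/'+n,im=im,P=P)
    print(n,[k for k in c if k not in('image','z_map')],c['fovy'],c['cx'],c['cy'],np.round(c['cam_to_world'],3).tolist())
print(env.get_state())
E
```

```text
top ['fovy', 'cx', 'cy', 'cam_to_world'] 48.79098104890798 323.3599682028451 196.68310061559797 [[0.016, 0.985, -0.169, 0.401], [-1.0, 0.018, 0.01, 0.009], [0.013, 0.169, 0.985, 1.178], [0.0, 0.0, 0.0, 1.0]]
scene ['fovy', 'cx', 'cy', 'cam_to_world'] 46.47227161151416 317.373527828887 201.12399716705528 [[0.82, -0.389, 0.419, 1.173], [0.572, 0.568, -0.592, -0.841], [-0.008, 0.725, 0.688, 1.027], [0.0, 0.0, 0.0, 1.0]]
{'clock': 0.1, 'joint_pos': array([ 1.12941960e+00,  3.13951169e-01,  4.50984943e-02,  1.30360328e+00,
       -1.60074019e-05,  1.43116164e+00]), 'qvel': array([-0.00114572, -0.00075932,  0.00300358,  0.00038649, -0.00018476,
       -0.00054634]), 'tau': array([ 4.52905835e-03, -4.81724954e+01,  2.99244422e+01,  1.27470455e-02,
       -8.52815879e-05, -2.75607078e-06]), 'tcp_pos': array([0.17071768, 0.54859659, 0.23048574]), 'orientation': array([-2.30021098e-04,  1.50299256e-01,  9.88640200e-01, -7.97337265e-04]), 'wrist_force': array([0.15817816, 0.10649765, 1.0997076 ]), 'ft_torque': array([-0.00633938, -0.01870226,  0.01303189]), 'grip_force': 0.0, 'finger_gap': 0.08504210768629987}
```

View pics/top0.png

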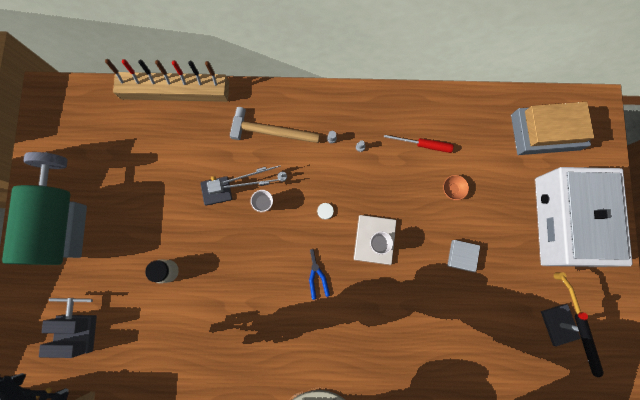

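View pics/scene0.png

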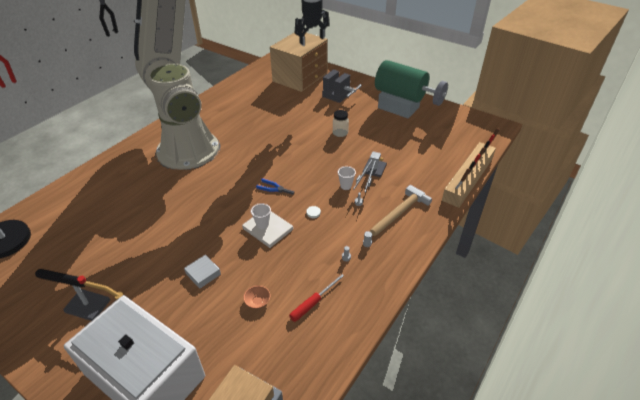

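The top view shows the stand at (217,188) with its tips near (284,177). The crucible is at (262,200), its twin on the board at (381,242), and the two spare studs at (332,137) and (361,146). The scene view agrees: crucible (346,177), twin (261,215), gauge stud (360,200).

```bash
cat > m.py <<'E'
from h import *
from scipy.optimize import least_squares
def circ(Q,r=None):
    x0=[*Q.mean(0)]
    if r: return least_squares(lambda p:np.hypot(*(Q-p).T)-r,x0,loss='soft_l1',f_scale=.001).x
    return least_squares(lambda p:np.hypot(*(Q-p[:2]).T)-p[2],x0+[.02],loss='soft_l1',f_scale=.001).x
E
python3 - <<'E'
from m import *
for n in('top','scene'):
    d=np.load(f'/tmp/{n}.npz');P=d['P']
    if n=='top':
        s=P[180:220,:][:, 100:500].reshape(-1,3); 
        print('table z',np.nanmedian(P[225:240,250:290,2]))
        seed={}
        for k,(u,v) in dict(cruc=(262,200),twin=(381,242),s1=(332,137),s2=(361,146),lid=(326,211),st=(283,177),clamp=(212,188)).items():
            q=P[v-14:v+14,u-14:u+14].reshape(-1,3);q=q[q[:,2]>.008];seed[k]=q[:,:2].mean(0);print(k,seed[k].round(4),q[:,2].max().round(4))
    A=P.reshape(-1,3)
    for k,zt in(('cruc',.062),('twin',.078)):
        near=np.hypot(*(A[:,:2]-seed[k]).T)<.05
        q=A[near&(abs(A[:,2]-zt)<.004)]
        print(n,k,len(q),circ(q[:,:2]).round(4),circ(q[:,:2],.0275).round(4),q[:,2].max())
    for k in('s1','s2','st'):
        q=A[(np.hypot(*(A[:,:2]-seed[k]).T)<.03)&(A[:,2]>.036)&(A[:,2]<.046)]
        print(n,k,len(q),q.mean(0).round(4),np.ptp(q,axis=0).round(4)*1000)
    # blades: height 0.05..0.066 in tweezers area
    q=A[(np.hypot(*(A[:,:2]-(seed['clamp']+seed['st'])/2).T)<.13)&(A[:,2]>.045)&(A[:,2]<.075)&(np.hypot(*(A[:,:2]-seed['cruc']).T)>.034)]
    l=cv2.fitLine(q[:,:2].astype(np.float32),cv2.DIST_L2,0,.01,.01).ravel()
    print(n,len(q),'line',l.round(4),np.degrees(np.arctan2(l[1],l[0])))
E
```

```text
table z 7.854980175547865e-05
cruc [0.5843 0.159 ] 0.0655
twin [ 0.4834 -0.1509] 0.084
s1 [ 0.7641 -0.0183] 0.0462
s2 [ 0.7427 -0.1006] 0.0461
lid [ 0.5651 -0.0079] 0.0156
st [0.6547 0.1165] 0.0638
clamp [0.6125 0.2858] 0.0719
top cruc 120 [0.591  0.1545 0.0335] [0.5831 0.1557] 0.06569564597559929
top twin 85 [ 0.4777 -0.1476  0.0268] [ 0.4777 -0.1476] 0.08158358197726923
top s1 50 [ 0.7668 -0.0223  0.0416] [19.6 21.5  8.6]
top s2 26 [ 0.7453 -0.1017  0.0413] [15.2 13.5  9.8]
top st 9 [0.658  0.1103 0.042 ] [6.8 6.  7.6]
top 490 line [ 0.228  -0.9737  0.6302  0.2223] -76.82154
scene cruc 64 [0.585  0.1533 0.0275] [0.585  0.1533] 0.06535053969380611
scene twin 70 [ 0.48   -0.1508  0.0273] [ 0.48   -0.1507] 0.08147188143870232
scene s1 43 [ 0.77   -0.0262  0.0412] [21.4 26.8  9.7]
scene s2 26 [ 0.7487 -0.1054  0.0406] [14.7 18.1  8.4]
scene st 7 [0.6613 0.1073 0.0413] [6.9 7.2 6. ]
scene 259 line [ 0.1747 -0.9846  0.6334  0.2154] -79.94161
```

Call:
{"fn": "jog_arm", "kwargs": {
  "gripper": [1, 1, 1, 1, 1, 1, 1, 1],
  "offset": [
    [3, -3, 1],
    [7.3, -7, 2],
    [11.6, -11, 3],
    [16, -15.2, 4],
    [20.3, -19.4, 4],
    [24.6, -23.5, 4],
    [29, -27.7, 4],
    [33, -31.5, 4]
  ],
  "twist": [3, 6, 10, 14, 18, 21, 25, 28]
}}

```text
clock: 1.1
tcp_pos: [0.5021, 0.2323, 0.271]
orientation: [-0.0, -0.094, 0.996, 0.0]
wrist_force: [0.5, -0.7, 0.8]
finger_gap: 0.0854
grip_force: 0.0
```

Call:
{"fn": "jog_arm", "kwargs": {
  "gripper": [1, 1, 1, 1, 1, 1, 1, 1],
  "offset": [
    [3, -3, 0],
    [5.5, -5, 0],
    [7, -7, 0],
    [8.3, -7.9, 0],
    [8.3, -7.9, 0],
    [8.3, -7.9, 0],
    [8.3, -7.9, 0],
    [8.3, -7.9, 0]
  ],
  "twist": [0, 0, 0, 0, 0, 0, 0, 0]
}}

```text
clock: 2.1
tcp_pos: [0.5835, 0.1557, 0.2716]
orientation: [0.0, -0.094, 0.996, 0.0]
wrist_force: [-0.8, 0.0, 0.2]
finger_gap: 0.0853
grip_force: 0.0
```

```bash
python3 - <<'E'
from m import *
c,im,P=cam('wrist','w1.png');np.savez('/tmp/w1',im=im,P=P)
s=env.get_state();print(s['clock'],s['tcp_pos'],s['orientation'],c['fovy'])
print(np.round(c['cam_to_world'],3).tolist())
E
```

```text
2.15 [0.583592   0.15561467 0.27158552] [ 1.52787289e-04 -9.37685217e-02  9.95594010e-01  8.58527242e-05] 61.29157095855419
[[-0.187, -0.939, -0.288, 0.51], [0.982, -0.179, -0.055, 0.142], [-0.0, -0.293, 0.956, 0.414], [0.0, 0.0, 0.0, 1.0]]
```

View pics/w1.png

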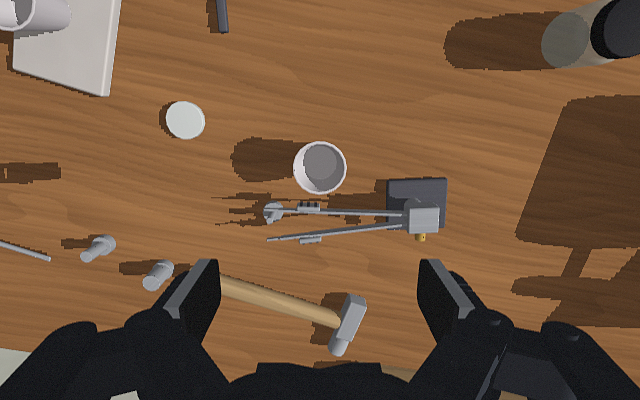

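The wrist view shows the crucible at (320,167), and the blades run from the stand at (420,215) to tips at (268,212) and (268,240). The pin is near (272,212), the spare studs at (98,247) and (157,275), and the fingers straddle the view at the bottom.

```bash
cat >> m.py <<'E'
def seg(P,c,r,lo,hi):
    A=P.reshape(-1,3); return A[(np.hypot(*(A[:,:2]-c).T)<r)&(A[:,2]>lo)&(A[:,2]<hi)]
E
python3 - <<'E'
from m import *
P=np.load('/tmp/w1.npz')['P']
print('table',P[100:110,300:320].reshape(-1,3).mean(0))
q=seg(P,[.584,.155],.037,.057,.066);print('cruc',len(q),circ(q[:,:2]).round(4),circ(q[:,:2],.0275).round(4),np.median(q[:,2]))
# lens check: lid
q=seg(P,[.565,-.008],.035,.006,.014);print('lid',circ(q[:,:2]).round(4),q[:,:2].mean(0),np.ptp(q,axis=0))
for c in([.768,-.024],[.747,-.103],[.659,.109]):
    q=seg(P,c,.03,.038,.0455);print('pin',len(q),q.mean(0).round(4),np.ptp(q,axis=0).round(4), cv2.minAreaRect(q[:,:2].astype(np.float32)*1000))
# tweezers blades
for n,(r,cc) in dict(R=((203,218),(262,400)),L=((218,248),(262,400))).items():
    B=P[r[0]:r[1],cc[0]:cc[1]].reshape(-1,3);B=B[(B[:,2]>.047)&(B[:,2]<.068)]
    l=cv2.fitLine(B[:,:2].astype(np.float32),cv2.DIST_HUBER,0,.01,.01).ravel()
    t=(B[:,:2]-l[2:])@l[:2]
    print(n,len(B),l.round(4),np.degrees(np.arctan2(l[1],l[0])),(l[2:]+l[:2]*t.min()).round(4),(l[2:]+l[:2]*t.max()).round(4),np.median(B[:,2]))
for v in(200,204,207,210,213,216,236,240,244):print(v,[tuple((P[v,u]*1000).round(0)) for u in(268,272,298,308,316)])
E
```

```text
table [nan nan nan]
cruc 578 [0.5805 0.1561 0.0266] [0.5805 0.1561] 0.061434274174327064
lid [ 0.5649 -0.0071  0.0155] [ 0.56473932 -0.00719966] [0.04307011 0.04317917 0.00685532]
pin 242 [ 0.7664 -0.0215  0.0417] [0.0224 0.0226 0.0057] ((767.0827026367188, -21.848594665527344), (21.00244903564453, 21.229671478271484), 40.199825286865234)
pin 129 [ 0.7447 -0.1007  0.0416] [0.0146 0.0146 0.0056] ((745.1060791015625, -101.35001373291016), (14.256034851074219, 14.854119300842285), 2.6097235679626465)
pin 39 [0.6572 0.1109 0.0417] [0.0078 0.0074 0.0043] ((657.439208984375, 110.83031463623047), (6.619845867156982, 7.838711261749268), 57.81980514526367)
R 808 [ 0.1558 -0.9878  0.6249  0.1887] -81.03598 [0.6144 0.2553] [0.6383 0.1035] 0.059372017976024455
L 879 [ 0.3111 -0.9504  0.655   0.1727] -71.87243 [0.6269 0.2586] [0.6747 0.1125] 0.0589085802204527
200 [(np.float64(647.0), np.float64(102.0), np.float64(0.0)), (np.float64(645.0), np.float64(107.0), np.float64(3.0)), (np.float64(640.0), np.float64(140.0), np.float64(0.0)), (np.float64(638.0), np.float64(153.0), np.float64(-1.0)), (np.fl
[... 1706 characters left out ...]
p.float64(661.0), np.float64(159.0), np.float64(59.0)), (np.float64(659.0), np.float64(167.0), np.float64(61.0))]
240 [(np.float64(675.0), np.float64(115.0), np.float64(59.0)), (np.float64(701.0), np.float64(115.0), np.float64(1.0)), (np.float64(695.0), np.float64(149.0), np.float64(-1.0)), (np.float64(665.0), np.float64(159.0), np.float64(63.0)), (np.float64(662.0), np.float64(168.0), np.float64(64.0))]
244 [(np.float64(708.0), np.float64(111.0), np.float64(-0.0)), (np.float64(707.0), np.float64(116.0), np.float64(0.0)), (np.float64(701.0), np.float64(150.0), np.float64(-1.0)), (np.float64(697.0), np.float64(163.0), np.float64(1.0)), (np.float64(696.0), np.float64(174.0), np.float64(-0.0))]
```

The spare pins measure 22 mm and 15 mm, so the one under the tips is the 8 mm pin. Next I'll grasp the crucible just below its rim, so the fingers stay above the twin's rim when it nests.

Call:
{"fn": "jog_arm", "kwargs": {
  "gripper": [1, 1, 1, 1, 1, 1, 1, 1],
  "offset": [
    [-0.1, 0, -5],
    [-0.1, 0, -10],
    [-0.1, 0, -15],
    [-0.1, 0, -19],
    [-0.1, 0, -22],
    [-0.1, 0, -23.9],
    [-0.1, 0, -23.9],
    [-0.1, 0, -23.9]
  ],
  "twist": [0, 0, 0, 0, 0, 0, 0, 0]
}}

```text
clock: 3.15
tcp_pos: [0.5835, 0.1553, 0.0333]
orientation: [0.001, -0.093, 0.996, 0.0]
wrist_force: [-0.7, 0.1, 0.5]
finger_gap: 0.0854
grip_force: 0.0
```

Call:
{"fn": "jog_arm", "kwargs": {
  "gripper": [0.7, 0.6, 0.5, 0.5, 0.5, 0.5, 0.5, 0.5],
  "offset": [
    [0, 0, 0],
    [0, 0, 0],
    [0, 0, 0],
    [0, 0, 0],
    [0, 0, 0],
    [0, 0, 0],
    [0, 0, 0],
    [0, 0, 0]
  ],
  "twist": [0, 0, 0, 0, 0, 0, 0, 0],
  "squeeze": 35
}}

```text
clock: 4.15
tcp_pos: [0.584, 0.1553, 0.0339]
orientation: [0.001, -0.093, 0.996, 0.0]
wrist_force: [-1.2, 0.4, 5.9]
finger_gap: 0.0549
grip_force: 36.4
```

```bash
python3 - <<'E'
from m import *
c,im,P=cam('wrist','w2.png')
s=env.get_state();print(s['clock'],s['tcp_pos'],s['finger_gap'],s['grip_force'],s['wrist_force'])
q=seg(P,[.582,.156],.04,.056,.066);print('cruc',len(q),circ(q[:,:2]).round(4),q[:,2].max())
E
```

```text
4.2 [0.58405466 0.15532895 0.03393791] 0.05493942111793183 36.4000751700587 [-0.78548528  0.76854823  5.46024844]
cruc 5987 [0.5803 0.1548 0.0269] 0.06599729109387893
```

View pics/w2.png

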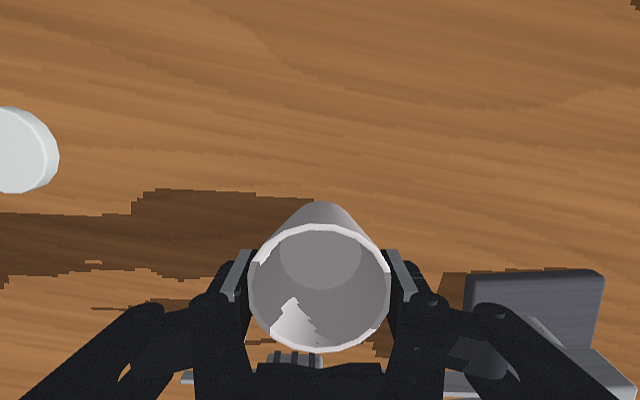

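The wrist view shows the crucible at (320,287), upright and centred between the pads, which meet its wall just under the rim. Lift and carry.

Call:
{"fn": "jog_arm", "kwargs": {
  "gripper": [0.5, 0.5, 0.5, 0.5, 0.5, 0.5, 0.5, 0.5],
  "offset": [
    [0, 0, 1],
    [0, 0, 4],
    [0, 0, 8],
    [0, 0, 12],
    [-1, -3, 13],
    [-2.5, -7, 13],
    [-4, -12, 13],
    [-6, -17, 13]
  ],
  "twist": [0, 0, 0, 0, 0, 0, 0, 0]
}}

```text
clock: 5.2
tcp_pos: [0.5225, -0.0163, 0.1628]
orientation: [0.0, -0.094, 0.996, -0.0]
wrist_force: [0.5, -0.7, -1.1]
finger_gap: 0.0547
grip_force: 37.4
```

Call:
{"fn": "jog_arm", "kwargs": {
  "gripper": [0.5, 0.5, 0.5, 0.5, 0.5, 0.5, 0.5, 0.5],
  "offset": [
    [-1.5, -4.5, 0],
    [-2.7, -8, 0],
    [-3.6, -11, 0],
    [-4.2, -13, 0],
    [-4.3, -13.3, 0],
    [-4.3, -13.3, 0],
    [-4.3, -13.3, 0],
    [-4.3, -13.3, 0]
  ],
  "twist": [0, 0, 0, 0, 0, 0, 0, 0]
}}

```text
clock: 6.2
tcp_pos: [0.4801, -0.1472, 0.1623]
orientation: [-0.0, -0.094, 0.996, 0.0]
wrist_force: [0.3, 0.1, -1.3]
finger_gap: 0.0549
grip_force: 37.4
```

```bash
python3 - <<'E'
from m import *
s=env.get_state();print(s['clock'],s['tcp_pos'],s['finger_gap'],s['grip_force'],s['wrist_force'])
for n in('wrist','scene','top'):
    c,im,P=cam(n,n+'3.png')
    t=s['tcp_pos'][:2]
    q=seg(P,t,.045,.183,.198);print(n,'cup',len(q),q[:,2].max() if len(q) else 0,circ(q[:,:2],.0285).round(4) if len(q) else '')
    q=seg(P,[.479,-.149],.04,.0735,.082);print('twin',len(q),circ(q[:,:2],.0275).round(4) if len(q)>5 else '')
a=cv2.imread('pics/wrist3.png');b=cv2.imread('pics/scene3.png')[120:270,190:340]
cv2.imwrite('pics/c3.png',np.hstack([cv2.resize(a,(480,300)),cv2.resize(b,(300,300))]))
E
```

```text
6.2 [ 0.48009401 -0.14723341  0.16234589] 0.054915245888647254 37.377545349918364 [ 0.34975389  0.06563204 -1.31451423]
wrist cup 7196 0.1979920880669033 [ 0.4754 -0.148 ]
twin 748 [ 0.478  -0.1479]
scene cup 109 0.19730757286824208 [ 0.4795 -0.1522]
twin 69 [ 0.4804 -0.1507]
top cup 5 0.19499534661635742 [ 0.4371 -0.1105]
twin 15 [ 0.4779 -0.1483]
```

View pics/c3.png

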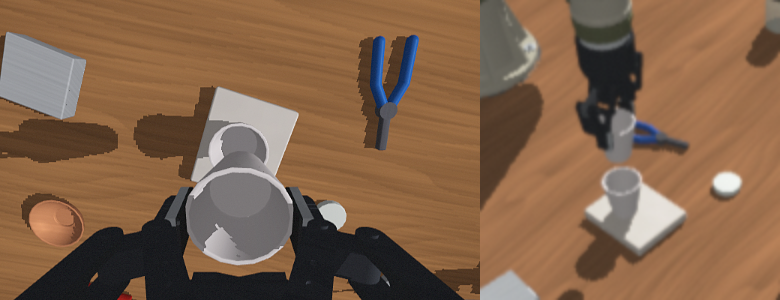

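The left half shows the held cup at (240,217), with the twin just behind it at (238,150). The right half shows the cup upright directly above the twin. Lower it slowly.

Call:
{"fn": "jog_arm", "kwargs": {
  "gripper": [0.5, 0.5, 0.5, 0.5, 0.5, 0.5, 0.5, 0.5],
  "offset": [
    [0.15, 0, -2],
    [0.15, 0, -4],
    [0.15, 0, -5.5],
    [0.15, 0, -6.5],
    [0.15, 0, -7.2],
    [0.15, 0, -7.7],
    [0.15, 0, -8],
    [0.15, 0, -8]
  ],
  "twist": [0, 0, 0, 0, 0, 0, 0, 0]
}}

```text
clock: 7.35
tcp_pos: [0.4815, -0.148, 0.0823]
orientation: [0.0, -0.093, 0.996, 0.0]
wrist_force: [-0.1, -0.1, -0.6]
finger_gap: 0.055
grip_force: 37.4
```

Call:
{"fn": "jog_arm", "kwargs": {
  "gripper": [0.5, 0.5, 0.5, 0.5, 0.5, 0.5, 0.5, 0.5],
  "offset": [
    [0, 0, -0.1],
    [0, 0, -0.2],
    [0, 0, -0.3],
    [0, 0, -0.3],
    [0, 0, -0.3],
    [0, 0, -0.3],
    [0, 0, -0.3],
    [0, 0, -0.3]
  ],
  "twist": [0, 0, 0, 0, 0, 0, 0, 0]
}}

```text
clock: 8.35
tcp_pos: [0.4814, -0.148, 0.0793]
orientation: [0.0, -0.093, 0.996, 0.0]
wrist_force: [1.2, 0.8, -1.8]
finger_gap: 0.0549
grip_force: 37.4
```

```bash
python3 - <<'E'
from m import *
s=env.get_state();print(s['clock'],s['tcp_pos'],s['finger_gap'],s['grip_force'],s['wrist_force'],s['ft_torque'])
for n in('wrist','scene'):
    c,im,P=cam(n,n+'4.png')
    q=seg(P,[.48,-.149],.04,.099,.114);print(n,len(q),np.percentile(q[:,2],[50,99]),circ(q[:,:2],.0285).round(4))
    q=seg(P,[.48,-.149],.045,.0735,.082);print('twin',len(q),circ(q[:,:2],.0285).round(4) if len(q)>5 else '')
a=cv2.imread('pics/wrist4.png');b=cv2.imread('pics/scene4.png')[140:290,190:340]
cv2.imwrite('pics/c4.png',np.hstack([cv2.resize(a,(480,300)),cv2.resize(b,(300,300))]))
E
```

```text
8.35 [ 0.48144845 -0.14795037  0.079346  ] 0.0548656497525709 37.37287157200626 [ 1.20515373  0.79824051 -1.79513104] [-0.0139396   0.00966314  0.04282482]
wrist 7317 [0.10662013 0.1134925 ] [ 0.4766 -0.1489]
twin 4766 [ 0.4688 -0.1553]
scene 92 [0.10528014 0.11336322] [ 0.4802 -0.1524]
twin 58 [ 0.4772 -0.1563]
```

Call:
{"fn": "jog_arm", "kwargs": {
  "gripper": [0.5, 0.5, 0.5, 0.75, 0.9, 1, 1, 1],
  "offset": [
    [0, 0, -0.1],
    [0, 0, -0.1],
    [0, 0, -0.1],
    [0, 0, -0.1],
    [0, 0, -0.1],
    [0, 0, -0.1],
    [0, 0, -0.1],
    [0, 0, -0.1]
  ],
  "twist": [0, 0, 0, 0, 0, 0, 0, 0]
}}

```text
clock: 9.45
tcp_pos: [0.4814, -0.148, 0.0783]
orientation: [0.0, -0.093, 0.996, 0.0]
wrist_force: [0.1, -0.1, 0.7]
finger_gap: 0.0855
grip_force: 0.0
```

Call:
{"fn": "jog_arm", "kwargs": {
  "gripper": [1, 1, 1, 1, 1, 1, 1, 1],
  "offset": [
    [0, 0, 0.5],
    [0, 0, 2],
    [0, 0, 5],
    [0, 0, 9],
    [0, 0, 13],
    [0, 0, 15],
    [0, 0, 15],
    [0, 0, 15]
  ],
  "twist": [0, 0, 0, 0, 0, 0, 0, 0]
}}

```text
clock: 10.45
tcp_pos: [0.481, -0.1478, 0.2279]
orientation: [-0.0, -0.093, 0.996, 0.0]
wrist_force: [-0.6, 0.2, -0.3]
finger_gap: 0.0853
grip_force: 0.0
```

```bash
python3 - <<'E'
from m import *
s=env.get_state();print(s['clock'],s['tcp_pos'],s['finger_gap'],s['wrist_force'])
for n in('wrist','scene'):
    c,im,P=cam(n,n+'5.png')
    q=seg(P,[.48,-.149],.04,.102,.112);print(n,len(q),np.percentile(q[:,2],[5,50,99]),circ(q[:,:2],.0275).round(4))
    A=np.c_[q[:,:2]-q[:,:2].mean(0),np.ones(len(q))];print('tilt',np.linalg.lstsq(A,q[:,2],rcond=None)[0])
    q=seg(P,[.48,-.149],.045,.0735,.082);print('twin',len(q),circ(q[:,:2],.0285).round(4) if len(q)>5 else '')
a=cv2.imread('pics/wrist5.png');b=cv2.imread('pics/scene5.png')[140:290,190:340]
cv2.imwrite('pics/c5.png',np.hstack([cv2.resize(a,(480,300)),cv2.resize(b,(300,300))]))
E
```

```text
10.45 [ 0.4810456  -0.14775219  0.22787505] 0.08532913245022859 [-0.57282004  0.18304992 -0.33602256]
wrist 930 [0.10276347 0.10563734 0.10735022] [ 0.4777 -0.1474]
tilt [-0.00874625  0.00246653  0.10538564]
twin 593 [ 0.4714 -0.1454]
scene 71 [0.1025714  0.10513598 0.10957596] [ 0.4809 -0.15  ]
tilt [-0.00013218  0.01322865  0.10526209]
twin 89 [ 0.4804 -0.1495]
```

View pics/c5.png

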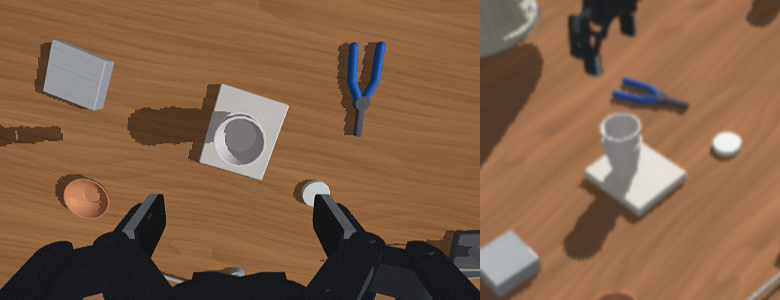

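The wrist view shows a single double-walled rim at (240,138), the stacked cups standing upright on the board. In the scene crop (right) the stack is at (622,143), and its rim height of 106 mm confirms it's nested. Now on to the tweezers.

Call:
{"fn": "jog_arm", "kwargs": {
  "gripper": [1, 1, 1, 1, 1, 1, 1, 1],
  "offset": [
    [1, 2, 1],
    [3, 5.5, 2],
    [5, 9.5, 3],
    [7.3, 13.5, 4],
    [9.6, 18, 4],
    [12, 22, 4],
    [14, 26, 4],
    [15.5, 28.5, 4]
  ],
  "twist": [-8, -18, -28, -38, -48, -58, -68, -78]
}}

```text
clock: 11.55
tcp_pos: [0.6365, 0.1391, 0.2665]
orientation: [-0.001, 0.556, 0.831, -0.001]
wrist_force: [-0.4, -0.6, -1.2]
finger_gap: 0.0858
grip_force: 0.0
```

Call:
{"fn": "jog_arm", "kwargs": {
  "gripper": [1, 1, 1, 1, 1, 1, 1, 1],
  "offset": [
    [0.6, 1.5, -2],
    [0.9, 2, -4],
    [0.9, 2, -6],
    [0.9, 2, -7],
    [0.9, 2, -7],
    [0.9, 2, -7],
    [0.9, 2, -7],
    [0.9, 2, -7]
  ],
  "twist": [-7, -9.3, -9.3, -9.3, -9.3, -9.3, -9.3, -9.3]
}}

```text
clock: 12.55
tcp_pos: [0.6458, 0.157, 0.1991]
orientation: [0.0, 0.62, 0.785, 0.0]
wrist_force: [0.5, -0.6, 0.3]
finger_gap: 0.0855
grip_force: 0.0
```

```bash
python3 - <<'E'
from m import *
s=env.get_state();print(s['clock'],s['tcp_pos'],s['orientation'],s['joint_pos'].round(2))
c,im,P=cam('wrist','w6.png');np.savez('/tmp/w6',im=im,P=P)
E
```

```text
12.55 [0.64575572 0.1570094  0.19907068] [4.44619514e-04 6.19773729e-01 7.84780294e-01 4.66282332e-04] [0.12 0.5  0.25 1.32 0.   1.45]
```

View pics/w6.png

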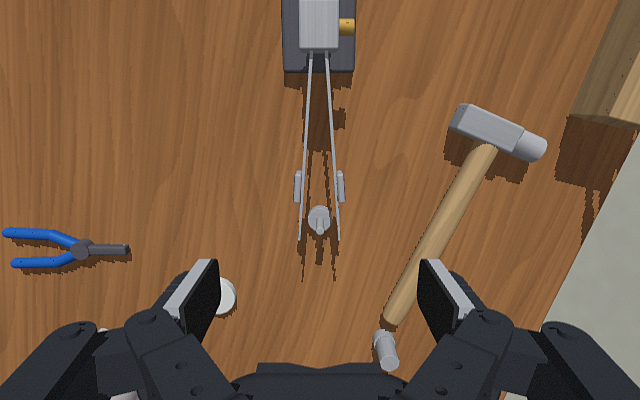

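The wrist view shows the tweezers centred at column 319, with the plates at (298,187) and (340,187), the tips at (300,238) and (338,238), and the pin at (319,215). The closing line is square to them.

```bash
python3 - <<'E'
from m import *
from h import env
P=np.load('/tmp/w6.npz')['P'];s=env.get_state()
L={}
for n,cc in dict(R=(285,316),L=(322,360)).items():
    B=P[60:245,cc[0]:cc[1]].reshape(-1,3);B=B[(B[:,2]>.048)&(B[:,2]<.068)]
    l=cv2.fitLine(B[:,:2].astype(np.float32),cv2.DIST_HUBER,0,.01,.01).ravel()
    d=l[:2]*np.sign(-l[1]);t=(B[:,:2]-l[2:])@d;L[n]=(d,B,l[2:]+d*np.percentile(t,99.8))
    print(n,len(B),np.degrees(np.arctan2(d[1],d[0])).round(2),L[n][2].round(4),np.median(B[:,2]))
x=L['R'][0]+L['L'][0];x/=np.linalg.norm(x);y=np.array([-x[1],x[0]])
m=(L['R'][2]+L['L'][2])/2
print('axis',np.degrees(np.arctan2(x[1],x[0])),'tipmid',m,'squeeze',m-x*.05,'tip dist',(L['L'][2]-L['R'][2])@y)
for n in'RL':
    B=L[n][1];u=(B[:,:2]-m)@x;v=(B[:,:2]-m)@y
    k=(u>-.065)&(u<-.035);print(n,'plate v',np.percentile(v[k],[2,50,98]).round(4),'blade@tips',np.percentile(v[u>-.008],[2,50,98]).round(4))
    k=abs(v)>.0185; print('plate u range',np.percentile(u[k],[2,98]).round(4))
w,a,b,_=s['orientation'];print('closing ang',np.degrees(np.arctan2(b*b-a*a,2*a*b)))
E
```

```text
R 825 -81.25 [0.6392 0.1051] 0.06084306543658169
L 833 -71.17 [0.6771 0.1138] 0.06094034027227263
axis -76.21281 tipmid [0.65815756 0.10946467] squeeze [0.64624175 0.15802405] tip dist 0.03884841291793056
R plate v [-0.0224 -0.0173 -0.0127] blade@tips [-0.0195 -0.0185 -0.0175]
plate u range [-0.0619 -0.0017]
L plate v [0.0122 0.0169 0.0214] blade@tips [0.0161 0.0178 0.0189]
plate u range [-0.0618 -0.0013]
closing ang 13.403481097272318
```

Call:
{"fn": "jog_arm", "kwargs": {
  "gripper": [1, 1, 1, 1, 1, 1, 1, 1],
  "offset": [
    [0, 0.1, -4],
    [0, 0.1, -8],
    [0, 0.1, -11],
    [0, 0.1, -13.5],
    [0, 0.1, -15.4],
    [0, 0.1, -16.4],
    [0, 0.1, -16.4],
    [0, 0.1, -16.4]
  ],
  "twist": [0.4, 0.4, 0.4, 0.4, 0.4, 0.4, 0.4, 0.4]
}}

```text
clock: 13.6
tcp_pos: [0.6462, 0.1581, 0.0354]
orientation: [0.001, 0.617, 0.787, 0.001]
wrist_force: [-0.6, -0.5, -0.4]
finger_gap: 0.0852
grip_force: 0.0
```

Call:
{"fn": "jog_arm", "kwargs": {
  "gripper": [0.9, 0.8, 0.7, 0.6, 0.55, 0.55, 0.55, 0.55],
  "offset": [
    [0, 0, 0],
    [0, 0, 0],
    [0, 0, 0],
    [0, 0, 0],
    [0, 0, 0],
    [0, 0, 0],
    [0, 0, 0],
    [0, 0, 0]
  ],
  "twist": [0, 0, 0, 0, 0, 0, 0, 0],
  "squeeze": 40
}}

```text
clock: 14.6
tcp_pos: [0.6454, 0.158, 0.0343]
orientation: [0.0, 0.617, 0.787, 0.0]
wrist_force: [0.8, -0.3, 0.2]
finger_gap: 0.047
grip_force: 0.0
```

Call:
{"fn": "jog_arm", "kwargs": {
  "gripper": [0.52, 0.5, 0.48, 0.46, 0.44, 0.42, 0.4, 0.4],
  "offset": [
    [0, 0, 0],
    [0, 0, 0],
    [0, 0, 0],
    [0, 0, 0],
    [0, 0, 0],
    [0, 0, 0],
    [0, 0, 0],
    [0, 0, 0]
  ],
  "twist": [0, 0, 0, 0, 0, 0, 0, 0]
}}

```text
clock: 15.6
tcp_pos: [0.6462, 0.1576, 0.0354]
orientation: [0.001, 0.617, 0.787, 0.0]
wrist_force: [0.3, -1.7, 5.7]
finger_gap: 0.0343
grip_force: 5.6
```

```bash
python3 - <<'E'
from m import *
c,im,P=cam('wrist','w7.png')
print(env.get_state()['finger_gap'],env.get_state()['wrist_force'])
cv2.imwrite('pics/c7.png',cv2.resize(cv2.imread('pics/w7.png')[150:400,160:480],None,fx=2.3,fy=2.3))
E
```

```text
0.03446662255284868 [ 0.19151693 -2.18474874  7.04011196]
```

View pics/c7.png

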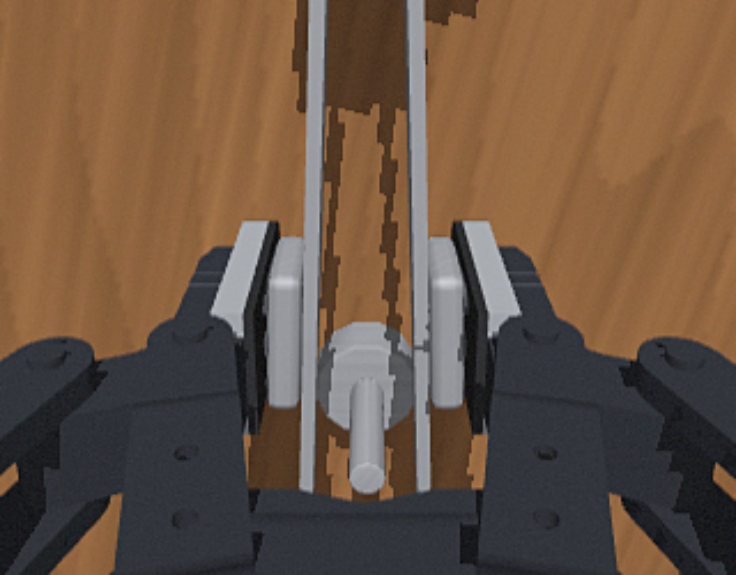

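The crop shows both plates between the pads, plates at about (285,320) and (447,320), with the blades closing symmetrically about the pin at (367,470). Since the contact line can shift as the plates tilt, I'll measure the blade spacing directly against the rest view.

Call:
{"fn": "jog_arm", "kwargs": {
  "gripper": [0.39, 0.38, 0.37, 0.36, 0.35, 0.34, 0.34, 0.34],
  "offset": [
    [0, 0, 0],
    [0, 0, 0],
    [0, 0, 0],
    [0, 0, 0],
    [0, 0, 0],
    [0, 0, 0],
    [0, 0, 0],
    [0, 0, 0]
  ],
  "twist": [0, 0, 0, 0, 0, 0, 0, 0]
}}

```text
clock: 16.65
tcp_pos: [0.6465, 0.1575, 0.0358]
orientation: [0.001, 0.617, 0.787, 0.0]
wrist_force: [0.4, -2.9, 8.7]
finger_gap: 0.0293
grip_force: 7.0
```

```bash
cat > g.py <<'E'
from m import *
# fixed stand frame from the rest view
x=np.array([np.cos(np.radians(-76.21)),np.sin(np.radians(-76.21))]);y=np.array([-x[1],x[0]])
o=np.array([.6462,.158])-x*.115
def gap(P):
    A=P.reshape(-1,3);A=A[(A[:,2]>.05)&(A[:,2]<.0665)]
    u=(A[:,:2]-o)@x;v=(A[:,:2]-o)@y
    r={}
    for n,s in(('L',1),('R',-1)):
        # plates lie outboard from 100 to 130 mm: leave that stretch out
        k=(u>.035)&(u<.17)&((u<.098)|(u>.132))&(s*v>-.002)&(s*v<.025)
        U,V=u[k],s*v[k]
        f=least_squares(lambda p:p[0]+p[1]*U-V,[.004,.08],loss='soft_l1',f_scale=.0007)
        r[n]=(f.x,k.sum(),(U>.132).sum(),np.median(A[k,2]),U.max(),np.sqrt(np.median(f.fun**2)))
    sep=lambda U:sum(r[n][0]@[1,U] for n in'LR')
    print({n:(r[n][0].round(4).tolist(),*np.round(r[n][1:],4)) for n in r})
    print('sep hinge %.4f, at tip %.4f -> gap by sep %.2f mm, angle sum %.4f'%(sep(0),sep(.165),1000*(sep(.165)-.0025),sum(r[n][0][1] for n in'LR')))
    return r
E
python3 - <<'E'
from g import *
gap(np.load('/tmp/w6.npz')['P'])
for i in range(2):
    c,im,P=cam('wrist',f'w8{i}.png');np.savez('/tmp/w8',im=im,P=P);gap(P)
s=env.get_state();print(s['clock'],s['finger_gap'],s['grip_force'],s['wrist_force'])
E
```

```text
{'L': ([0.0051, 0.0766], np.float64(373.0), np.float64(105.0), np.float64(0.0604), np.float64(0.1657), np.float64(0.0007)), 'R': ([0.0048, 0.0842], np.float64(365.0), np.float64(101.0), np.float64(0.0604), np.float64(0.1654), np.float64(0.0007))}
sep hinge 0.0099, at tip 0.0364 -> gap by sep 33.93 mm, angle sum 0.1608
{'L': ([0.0052, 0.0175], np.float64(1753.0), np.float64(254.0), np.float64(0.0607), np.float64(0.1542), np.float64(0.0007)), 'R': ([0.0051, 0.0178], np.float64(1715.0), np.float64(229.0), np.float64(0.0607), np.float64(0.1546), np.float64(0.0007))}
sep hinge 0.0103, at tip 0.0161 -> gap by sep 13.56 mm, angle sum 0.0352
{'L': ([0.0052, 0.0175], np.float64(1745.0), np.float64(252.0), np.float64(0.0607), np.float64(0.1549), np.float64(0.0007)), 'R': ([0.0051, 0.0178], np.float64(1706.0), np.float64(230.0), np.float64(0.0607), np.float64(0.155), np.float64(0.0007))}
sep hinge 0.0102, at tip 0.0161 -> gap by sep 13.57 mm, angle sum 0.0353
16.75 0.029541665033146487 6.992808356881142 [-0.75000147 -2.15529539  7.92974991]
```

Call:
{"fn": "jog_arm", "kwargs": {
  "gripper": [0.335, 0.33, 0.325, 0.32, 0.315, 0.31, 0.31, 0.31],
  "offset": [
    [0, 0, 0],
    [0, 0, 0],
    [0, 0, 0],
    [0, 0, 0],
    [0, 0, 0],
    [0, 0, 0],
    [0, 0, 0],
    [0, 0, 0]
  ],
  "twist": [0, 0, 0, 0, 0, 0, 0, 0]
}}

```text
clock: 17.75
tcp_pos: [0.6467, 0.1574, 0.036]
orientation: [0.001, 0.617, 0.787, 0.001]
wrist_force: [-0.2, -2.4, 8.9]
finger_gap: 0.0269
grip_force: 7.8
```

```bash
cat >> g.py <<'E'
def edges(P):
    # inner-face spacing near the tips and inner-edge fit, pixel edges of the blades in each image row
    Z=P[...,2];out=[]
    for row in range(60,400):
        p=P[row];ok=(p[:,2]>.05)&(p[:,2]<.0665)
        u=(p[:,:2]-o)@x;v=(p[:,:2]-o)@y
        a=v[ok&(v>0)&(v<.03)];b=v[ok&(v<0)&(v>-.03)]
        if len(a)>2 and len(b)>2: out.append((np.median(u[ok&(abs(v)<.03)]),a.min(),b.max()))
    out=np.array(out);k=(out[:,0]>.035)&(out[:,0]<.165);U=out[k,0];S=out[k,1]-out[k,2]
    f=least_squares(lambda q:q[0]+q[1]*U-S,[.006,.05],loss='soft_l1',f_scale=.0003).x
    print('inner-edge gap at tip %.2f mm, slope %.4f, Umax %.3f'%(1000*(f@[1,.165]),f[1],U.max()))
E
python3 - <<'E'
from g import *
for n in('w6','w8'): edges(np.load(f'/tmp/{n}.npz')['P'])
c,im,P=cam('wrist','w9.png');np.savez('/tmp/w9',im=im,P=P);gap(P);edges(P)
s=env.get_state();print(s['clock'],s['finger_gap'],s['grip_force'],s['wrist_force'],s['tcp_pos'])
E
```

```text
inner-edge gap at tip 34.77 mm, slope 0.1632, Umax 0.164
inner-edge gap at tip 14.19 mm, slope 0.0384, Umax 0.154
{'L': ([0.0052, 0.0073], np.float64(1693.0), np.float64(284.0), np.float64(0.0607), np.float64(0.1583), np.float64(0.0007)), 'R': ([0.005, 0.0069], np.float64(1649.0), np.float64(268.0), np.float64(0.0607), np.float64(0.154), np.float64(0.0007))}
sep hinge 0.0102, at tip 0.0126 -> gap by sep 10.08 mm, angle sum 0.0142
inner-edge gap at tip 10.77 mm, slope 0.0176, Umax 0.154
17.8 0.02694830497681906 7.775518074631691 [ 0.91204699 -2.84041694  8.75995867] [0.64673111 0.15739161 0.03601841]
```

Call:
{"fn": "jog_arm", "kwargs": {
  "gripper": [0.307, 0.304, 0.301, 0.298, 0.295, 0.293, 0.293, 0.293],
  "offset": [
    [0, 0, 0],
    [0, 0, 0],
    [0, 0, 0],
    [0, 0, 0],
    [0, 0, 0],
    [0, 0, 0],
    [0, 0, 0],
    [0, 0, 0]
  ],
  "twist": [0, 0, 0, 0, 0, 0, 0, 0]
}}

```text
clock: 18.8
tcp_pos: [0.6467, 0.1574, 0.0361]
orientation: [0.002, 0.617, 0.787, 0.001]
wrist_force: [-0.0, -2.5, 9.5]
finger_gap: 0.0251
grip_force: 8.5
```

```bash
python3 - <<'E'
from g import *
c,im,P=cam('wrist','w10.png');gap(P);edges(P)
s=env.get_state();print(s['clock'],s['finger_gap'],s['grip_force'],s['wrist_force'],s['tcp_pos'])
# scale check in this near view: pin width by row (8 mm) and blade thickness (2.5 mm)
q=seg(P,[.6575,.110],.02,.0385,.0445);v=(q[:,:2]-o)@y;u=(q[:,:2]-o)@x
print('pin top',len(q),v.min(),v.max(),np.ptp(v)*1000,np.ptp(u)*1000,v.mean(),u.mean())
cv2.imwrite('pics/c10.png',cv2.resize(im[150:400,160:480,::-1],None,fx=2.3,fy=2.3))
c,im,P=cam('scene','s10.png')
E
```

```text
{'L': ([0.0052, 0.0013], np.float64(1699.0), np.float64(290.0), np.float64(0.0607), np.float64(0.1575), np.float64(0.0007)), 'R': ([0.005, 0.0019], np.float64(1651.0), np.float64(248.0), np.float64(0.0607), np.float64(0.1588), np.float64(0.0007))}
sep hinge 0.0102, at tip 0.0107 -> gap by sep 8.24 mm, angle sum 0.0032
inner-edge gap at tip 8.76 mm, slope 0.0052, Umax 0.154
18.85 0.025280742597267383 8.497013300657272 [-0.3699454  -3.02707548  9.25198869] [0.64667711 0.15736314 0.03605657]
pin top 232 -0.003492010102311808 0.004025820931371739 7.517831033683547 9.560553311976083 0.0002232250533278175 0.1622910032986922
```

View pics/c10.png

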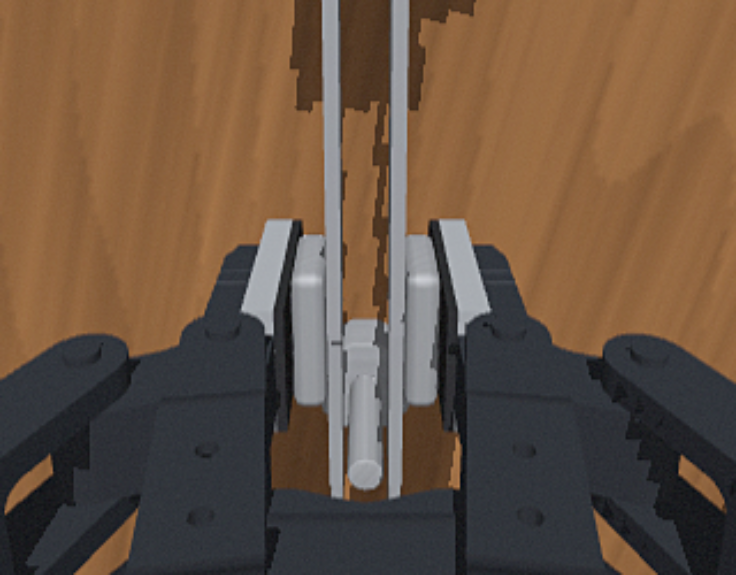

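The crop shows both plates held, the blades nearly parallel, the tips just above (337,495) and (394,495) and the pin untouched between them. Spacing gives 8.2 mm and the angles give 8.0 mm, so I'll make one tiny trim and hold.

Call:
{"fn": "jog_arm", "kwargs": {
  "gripper": [0.292, 0.292, 0.292, 0.292, 0.292, 0.292, 0.292, 0.292],
  "offset": [
    [0, 0, 0],
    [0, 0, 0],
    [0, 0, 0],
    [0, 0, 0],
    [0, 0, 0],
    [0, 0, 0],
    [0, 0, 0],
    [0, 0, 0]
  ],
  "twist": [0, 0, 0, 0, 0, 0, 0, 0]
}}

```text
clock: 19.9
tcp_pos: [0.6467, 0.1574, 0.0361]
orientation: [0.002, 0.617, 0.787, 0.001]
wrist_force: [0.7, -2.8, 10.0]
finger_gap: 0.0254
grip_force: 8.6
```

```bash
python3 - <<'E'
from g import *
for i in range(2): c,im,P=cam('wrist');gap(P)
c,im,P=cam('scene')
q=seg(P,[.48,-.149],.04,.102,.112);print('stack rim',np.median(q[:,2]),circ(q[:,:2],.0275))
s=env.get_state();print(s['clock'],s['finger_gap'],s['grip_force'])
print(env.hand_in())
E
```

```text
{'L': ([0.0052, 0.0016], np.float64(1696.0), np.float64(291.0), np.float64(0.0607), np.float64(0.1567), np.float64(0.0007)), 'R': ([0.005, 0.0004], np.float64(1678.0), np.float64(277.0), np.float64(0.0607), np.float64(0.158), np.float64(0.0007))}
sep hinge 0.0102, at tip 0.0106 -> gap by sep 8.08 mm, angle sum 0.0021
{'L': ([0.0052, 0.0017], np.float64(1695.0), np.float64(286.0), np.float64(0.0607), np.float64(0.1562), np.float64(0.0007)), 'R': ([0.005, 0.0005], np.float64(1683.0), np.float64(279.0), np.float64(0.0607), np.float64(0.1578), np.float64(0.0007))}
sep hinge 0.0102, at tip 0.0106 -> gap by sep 8.10 mm, angle sum 0.0023
stack rim 0.10465260430954604 [ 0.48051638 -0.14924653]
20.05 0.024649662439761893 8.5726198554039
the job is handed in; nothing more can be done
None
```

I nested the crucible upright in its twin and let go, then squeezed the tweezers to a tip gap measured at about 8.1 mm, matching the 8 mm pin under the tips; I handed the job in at 20 s with the grip still held.

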